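# Click the findings case shut

## Task

Close the jeweller's findings case: press down around its blue rim, section by section, until all six clip sections have clicked flat and stay shut. Only press with the fingertips: do not grasp, lift or tip the case, do not shove it from its place, and do not press so hard that the lid would crack (stay under about 50 N). Leave the jar, the steel block and the caliper alone.

Things in the scene. Friction and masses are not known exactly. Their poses are not given: they have to be found in the camera images.
- case: loose compartment case of jewellery findings, white tray with a clear lid panel and a rim of six blue hinged clip sections; 146 (case x) by 206 (case y) by 50 mm high with all clips shut, about 0.8 kg, slides if pushed sideways. Origin: centre of its underside, on the bench; z up, x and y along the sides; +x is its far side and +y its left side. The clear panel (84 by 144 mm) inside the rim is recessed, its top at z=47; a shut clip's top is flat at z=50.
- clip_far_left (a joint): swing of the blue rim clip on left half of the long far side (case +x side, +y half), hinge line at case x=+42, y=0..+102 (in mm). Value in rad: 0 = sprung up, slanting 0.30 rad upwards to the outside (outer edge about 9 mm above its shut height); 0.30 = pressed flat and clicked shut (readings may run 0.03 past either end). It is bistable: below about 0.15 it springs back up, beyond it snaps shut and stays. Most clips start up; some may already be shut.
- clip_far_left_press (a point): point on the top face of that clip, 23 mm outwards of its hinge line and 8 mm inside its outer edge, at the middle of its length (99 mm long, 30 mm wide, 4 mm thick); it moves with the clip: about 57 mm above the bench when up, 50 mm when shut. A straight downward push here of about 6 to 8 N makes it snap; then it meets a hard stop.
- clip_left (a joint): swing of the blue rim clip on the short left side (case +y side), hinge line at case y=+72, centred on x=0 (in mm). Value in rad: 0 = sprung up, slanting 0.30 rad upwards to the outside (outer edge about 9 mm above its shut height); 0.30 = pressed flat and clicked shut (readings may run 0.03 past either end). It is bistable: below about 0.15 it springs back up, beyond it snaps shut and stays. Most clips start up; some may already be shut.
- clip_left_press (a point): point on the top face of that clip, 23 mm outwards of its hinge line and 8 mm inside its outer edge, at the middle of its length (80 mm long, 30 mm wide, 4 mm thick); it moves with the clip: about 57 mm above the bench when up, 50 mm when shut. A straight downward push here of about 6 to 8 N makes it snap; then it meets a hard stop.
- clip_near_left (a joint): swing of the blue rim clip on left half of the long near side (case -x side, +y half), hinge line at case x=-42 (in mm). Value in rad: 0 = sprung up, slanting 0.30 rad upwards to the outside (outer edge about 9 mm above its shut height); 0.30 = pressed flat and clicked shut (readings may run 0.03 past either end). It is bistable: below about 0.15 it springs back up, beyond it snaps shut and stays. Most clips start up; some may already be shut.
- clip_near_left_press (a point): point on the top face of that clip, 23 mm outwards of its hinge line and 8 mm inside its outer edge, at the middle of its length (99 mm long, 30 mm wide, 4 mm thick); it moves with the clip: about 57 mm above the bench when up, 50 mm when shut. A straight downward push here of about 6 to 8 N makes it snap; then it meets a hard stop.
- clip_near_right (a joint): swing of the blue rim clip on right half of the long near side (case -x side, -y half), hinge line at case x=-42 (in mm). Value in rad: 0 = sprung up, slanting 0.30 rad upwards to the outside (outer edge about 9 mm above its shut height); 0.30 = pressed flat and clicked shut (readings may run 0.03 past either end). It is bistable: below about 0.15 it springs back up, beyond it snaps shut and stays. Most clips start up; some may already be shut.
- clip_near_right_press (a point): point on the top face of that clip, 23 mm outwards of its hinge line and 8 mm inside its outer edge, at the middle of its length (99 mm long, 30 mm wide, 4 mm thick); it moves with the clip: about 57 mm above the bench when up, 50 mm when shut. A straight downward push here of about 6 to 8 N makes it snap; then it meets a hard stop.
- clip_right (a joint): swing of the blue rim clip on the short right side (case -y side), hinge line at case y=-72, centred on x=0 (in mm). Value in rad: 0 = sprung up, slanting 0.30 rad upwards to the outside (outer edge about 9 mm above its shut height); 0.30 = pressed flat and clicked shut (readings may run 0.03 past either end). It is bistable: below about 0.15 it springs back up, beyond it snaps shut and stays. Most clips start up; some may already be shut.
- clip_right_press (a point): point on the top face of that clip, 23 mm outwards of its hinge line and 8 mm inside its outer edge, at the middle of its length (80 mm long, 30 mm wide, 4 mm thick); it moves with the clip: about 57 mm above the bench when up, 50 mm when shut. A straight downward push here of about 6 to 8 N makes it snap; then it meets a hard stop.
- clip_far_right (a joint): swing of the blue rim clip on right half of the long far side (case +x side, -y half), hinge line at case x=+42 (in mm). Value in rad: 0 = sprung up, slanting 0.30 rad upwards to the outside (outer edge about 9 mm above its shut height); 0.30 = pressed flat and clicked shut (readings may run 0.03 past either end). It is bistable: below about 0.15 it springs back up, beyond it snaps shut and stays. Most clips start up; some may already be shut.
- clip_far_right_press (a point): point on the top face of that clip, 23 mm outwards of its hinge line and 8 mm inside its outer edge, at the middle of its length (99 mm long, 30 mm wide, 4 mm thick); it moves with the clip: about 57 mm above the bench when up, 50 mm when shut. A straight downward push here of about 6 to 8 N makes it snap; then it meets a hard stop.
- jar: amber glass jar with black cap, 48 mm across, 70 mm high, loose; leave alone. Origin: centre of its underside.
- dapping_block: steel dapping block, a 50 mm cube with dimples, loose; leave alone. Origin: centre of its underside.
- caliper: digital caliper lying flat, 200 mm long (its x), jaws towards its -y, up to 15 mm high, loose; leave alone. Origin: on the bench under the middle of the beam.

How it is judged:
At the end, for the whole second after the job is handed in: all six clips pressed to at least 0.27 rad (shut is 0.30) and staying there; the case flat on the bench, at rest, within 30 mm of where it started; jar, block and caliper within 30 mm of where they started (value of joint each of clip_far_left, clip_left, clip_near_left, clip_near_right, clip_right, clip_far_right above 0.27 rad and linear speed of case below 0.01 m/s and angle between case's own z axis and vertical below 0.05 rad and height (world z) of case below 0.004 m and distance of each of case, jar, dapping_block, caliper from where it was at the start of the episode below 0.03 m); the robot touches nothing.
It fails at once if the case is lifted more than 12 mm or tipped by more than 0.15 rad (height (world z) of case above 0.012 m or angle between case's own z axis and vertical above 0.15 rad).
It fails at once if the case is shoved more than 30 mm (distance of case from where it was at the start of the episode above 0.03 m).
It fails at once if the case is pressed with more than 60 N (contact force between the arm and case above 60 N).
It fails at once if the case is pressed by the fingers with more than 60 N (contact force between the fingers and case above 60 N).
It fails at once if the jar, the block or the caliper is moved more than 30 mm (distance of any of jar, dapping_block, caliper from where it was at the start of the episode above 0.03 m).
It also fails if it takes over 58 s, if anything falls off the work surface, if the arm or the gripper's body presses on something with over 40 N, if the wrist force passes 120 N, or if a joint passes its speed limit or range.

## Robot

A 6-joint arm with a two-finger parallel gripper is mounted at the origin on the work surface. World frame = base frame: x ahead of the robot, y to its left, z up, the work surface at z = 0. Lengths are in m, angles in rad, forces in N, time in s.
With the tool pointing down it reaches from about 0.3 to 0.775 m from the base axis. Payload 14.6 kg.
Tool frame: the origin (TCP) lies on the centre line of the jaws, within the pads' length; the fingertips stand ctrl.tcp_to_tips ahead of it and the grasp point (between the pads) lies 2 mm behind it (ctrl.tcp_to_tips is the distance from the TCP to the fingertips, in m); z points along the fingers, y is the line along which they close (so a half turn about z gives the same grasp; the last joint's range is limited). The gripper opens to 94 mm and grips with 3 to 60 N. Pads are 16 mm wide; open, the fingers measure 119 mm over their backs; the gripper's body (75 mm by 177 mm) begins 78 mm behind the grasp point.
Start: joints at [-0.067, 0.3, 1.521, -0, 1.321, -0.067], TCP at [0.55, -0, 0.222] pointing down, gripper open.
Joint ranges: [-3.03, 3.03], [-0.79, 2.21], [0.23, 2.52], [-1.04, 4.18], [0, 3.07], [-2.55, 2.55]. Speed limits (rad/s): [2.22, 2.22, 2.57, 3.14, 3.14, 3.14].

## Interface

Orientations are given as [roll, pitch, yaw] about the fixed x, y, z axes, in that order (R = Rz(yaw) Ry(pitch) Rx(roll)).
In Python, from station import telemetry, viewer, hand_in, ctrl gives the robot as it stands.
- The arm moves only by the tool step_arm, never from a script. Its argument "plan" is a list of rows, each an object of numbers: "dx", "dy", "dz": the shift along the tool's x, y, z scaled (see below); "rx", "ry", "rz": the turn, a rotation vector about the tool's x, y, z scaled (see below); "claw": the closure, from 0 (fully open) to 1 (shut). In form: [{"dx": .., "dy": .., "dz": .., "rx": .., "ry": .., "rz": .., "claw": ..}, ...]. A call has 1 to 10 rows; each row shifts and turns the commanded pose from where the row before left it, along the tool's axes as they then stand; what a row does not reach is not made up. The controller multiplies each number of a shift by 0.1 m and each number of a turn by 90 degrees. A row lasts 1/10 s, in which the tool goes at most 50 mm and 8.59 degrees, less where a joint would pass 70% of its speed; a pose out of reach is approached as far as the arm can. A call with a number of a shift or a turn outside -1 to 1 is refused whole. A call with a gripper value outside its range is refused whole. The fingers move at their own pace and stop on an object; "grip_force" is the grip in N (left out, the last holds). Time passes only in rows, so rows that do not move let the fingers close. It gives the time, the measured TCP pose, the force, the opening and the grip force at its end, in the units of the state.
- telemetry.get_obs(): the state, without advancing time (a new reading comes with each control period).
- viewer.camera(name): name is "scene" or "side" or "wrist"; returns a dict with "img" (400x640x3 uint8, red, green, blue), "z_map" (400x640 float32, m along the optical axis (not along the pixel's ray), 0 where there is no reading), "fx", "fy", "cx", "cy" (pixels), "dist" ([k1, k2, p1, p2, k3] as OpenCV has them; the pictures are not rectified), "R" (3x3) and "t" (3): a world point X has camera coordinates R X + t; the wrist camera has in their place "tool_from_camera" (4x4, takes a point from camera to tool coordinates, whose origin is the TCP and whose axes are the flange's). Camera axes: x right, y down, z forward; pixel columns grow to the right and rows downward; lengths in m; the calibration is good to about 2 mm. A picture is of the moment at which its call begins: read the wrist's pose just before it.
- hand_in(): hands the job in; it is judged then, once.
Trained networks look in a picture, given as the dict that the camera call returned (one of the last four; its "shot" number tells which), for a name from the list of things; names that differ only in an ending like _2 or _b are one class to them, and where a whole thing is asked for, a point or a joint stands for the part that bears it (a point fixed in the world has none). Each returns a list of dicts, best first, with "score" (0 to 1); they miss things now and then, are a little off and sometimes report something else, mostly with a low value. They report only what shows in the picture. A call takes as long as a camera call.
- viewer.recognise(target, picture): "rect" ([left, top, right, bottom] in pixels, round what is visible of it).
The state is a dict: "time_s": time; "qpos": joint angles; "joint_vel": joint speeds; "tau": joint torques, N m; "ee_pos": TCP position; "eef_rot": TCP orientation; "force": force on the tool from outside, world axes, zero at the start; "moment": the same for the moment, N m; "grip_width": finger opening in m; "grip_force": force on a finger pad.
Only numpy, scipy, OpenCV 4.12 (cv2) and the standard library are available. Lean on these libraries where they do the work, as an engineer would, in place of code of your own. Each camera call takes 0.05 s, during which the arm holds its last target. There are 200 camera calls.

## Working session

There is one attempt and no reset: what is moved stays moved. The work goes in short steps, Python scripts to look and compute and a tool call to move; the robot and the scene stay as the last step left them, time stands still between calls to the robot, and variables do not carry over. Pictures are saved under pics/ and viewed, at most 10 in all, crops included, and the job is handed in when it is done.

Besides the shell and the picture viewer there is one more tool, called by a JSON object that holds its "op" and its "data". step_arm: Moves the arm, as the interface text tells. Shifts and turns lie within -1 to 1; 1 stands for 0.1 m of shift or 90 degrees of turn. Its arguments: {"type":"object","properties":{"plan":{"type":"array"},"grip_force":{"type":"number"}},"required":["plan"]}

```bash
mkdir -p pics
cat > h.py <<'E'
import numpy as np, cv2
from station import telemetry, viewer, hand_in, ctrl
def cloud(p,mask=None):
    z=p["z_map"]; v,u=np.nonzero((z>0)&(mask if mask is not None else True))
    K=np.array([[p["fx"],0,p["cx"]],[0,p["fy"],p["cy"]],[0,0,1.]])
    n=cv2.undistortPoints(np.stack([u,v],1).astype(np.float64)[:,None],K,np.array(p["dist"],float))[:,0]
    d=z[v,u]; C=np.c_[n*d[:,None],d]
    if "R" in p: return (C-np.array(p["t"]))@np.array(p["R"]),u,v
    return C,u,v
def blue(img):
    h=cv2.cvtColor(img,cv2.COLOR_RGB2HSV); return (h[...,0]>95)&(h[...,0]<130)&(h[...,1]>110)&(h[...,2]>40)
def save(p,n): cv2.imwrite(f"pics/{n}.png",cv2.cvtColor(p["img"],cv2.COLOR_RGB2BGR))
E
python3 - <<'E'
from h import *
o=telemetry.get_obs(); print(o, ctrl.tcp_to_tips)
for n in("scene","side"):
    p=viewer.camera(n); save(p,n)
    P,u,v=cloud(p,blue(p["img"]))
    m=(P[:,2]>.03)&(P[:,2]<.08); P=P[m]; print(n,len(P),P.min(0),P.max(0))
    if len(P)>50: print(cv2.minAreaRect(P[:,:2].astype(np.float32)*1000))
    for t in("case","jar","dapping_block","caliper","clip_left","clip_far_left"): print(t,viewer.recognise(t,p)[:2])
E
```

```text
{'time_s': 0.0, 'qpos': array([-6.66004968e-02,  3.00496158e-01,  1.52156445e+00,  2.33520796e-05,
        1.32073065e+00, -6.65854622e-02]), 'joint_vel': array([-0.00093991, -0.00194486, -0.00097008,  0.00035424,  0.00209487,
        0.0017899 ]), 'tau': array([-1.53750298e-03, -5.31805658e+01, -3.52735734e+01,  7.07558286e-02,
        2.43994006e-02, -4.79655944e-05]), 'ee_pos': array([5.49755849e-01, 1.88294667e-05, 2.21879617e-01]), 'eef_rot': array([-3.14039820e+00, -1.02319739e-04,  1.57077544e+00]), 'force': array([-0.29911912, -0.3733143 ,  0.85550565]), 'moment': array([ 0.00494337, -0.01065268, -0.00274239]), 'grip_force': 0.0, 'grip_width': 0.09398951378905916} 0.017
scene 2950 [-0.38982977 -1.03592396  0.03000007] [0.66679748 0.58160706 0.07994416]
((242.24407958984375, -136.4619140625), (849.366943359375, 1713.5479736328125), 15.042856216430664)
case [{'rect': [198.2, 133.4, 298.9, 221.4], 'score': 0.74}, {'rect': [297.1, 201.8, 329.9, 240.4], 'score': 0.31}]
jar [{'rect': [183.9, 200.3, 211.1, 230.6], 'score': 0.6}]
dapping_block [{'rect': [296.9, 204.8, 324.7, 242.4], 
[... 370 characters left out ...]
e': 0.68}, {'rect': [233.2, 131.2, 264.2, 159.2], 'score': 0.64}]
side 2038 [ 0.0129712  -1.03160488  0.03000676] [ 0.66158399 -0.01388485  0.0799501 ]
((330.69635009765625, -506.81866455078125), (1073.63623046875, 218.19163513183594), 63.59140396118164)
case [{'rect': [296.7, 132.9, 388.9, 200.5], 'score': 0.78}, {'rect': [298.7, 146.6, 331.2, 169.6], 'score': 0.16}]
jar [{'rect': [285.7, 129.5, 302.6, 160.2], 'score': 0.69}]
dapping_block [{'rect': [288.1, 197.2, 321.5, 232.1], 'score': 0.97}]
caliper [{'rect': [344.3, 128.7, 402.5, 163.3], 'score': 0.79}]
clip_left [{'rect': [312.2, 163.7, 345.9, 183.4], 'score': 0.75}]
clip_far_left [{'rect': [298.3, 146.3, 328.6, 172.5], 'score': 0.58}]
```

Run:
```python
from h import *
ims=[]
for n,r,s in(("scene",(195,130,302,225),(160,115,340,250)),("side",(294,130,392,203),(260,110,420,245))):
    p=viewer.camera(n)
    im=cv2.cvtColor(p["img"],cv2.COLOR_RGB2BGR)[s[1]:s[3],s[0]:s[2]]
    ims.append(cv2.resize(im,(400,int(400*im.shape[0]/im.shape[1]))))
    M=blue(p["img"]); k=np.zeros_like(M); k[r[1]:r[3],r[0]:r[2]]=1
    P,u,v=cloud(p,M&k); m=(P[:,2]>.035)&(P[:,2]<.07); P=P[m]; 
    med=np.median(P,0); P=P[np.linalg.norm(P-med,axis=1)<.16]
    print(n,len(P),P.min(0),P.max(0),cv2.minAreaRect(P[:,:2].astype(np.float32)*1000))
    np.save(n+"_P.npy",P)
h=max(i.shape[0] for i in ims)
cv2.imwrite("pics/ab.png",np.hstack([cv2.copyMakeBorder(i,0,h-i.shape[0],0,0,0) for i in ims]))
```

```text
scene 1891 [ 0.45551873 -0.25533299  0.04150279] [ 0.6650865  -0.01672542  0.06303323] ((560.7557373046875, -135.76390075683594), (204.90614318847656, 143.8411102294922), 64.99324035644531)
side 1421 [ 0.44693248 -0.24864995  0.03881078] [ 0.66151972 -0.01370113  0.0606954 ] ((555.2510986328125, -134.08743286132812), (206.67822265625, 145.62918090820312), 64.61837005615234)
```

View pics/ab.png

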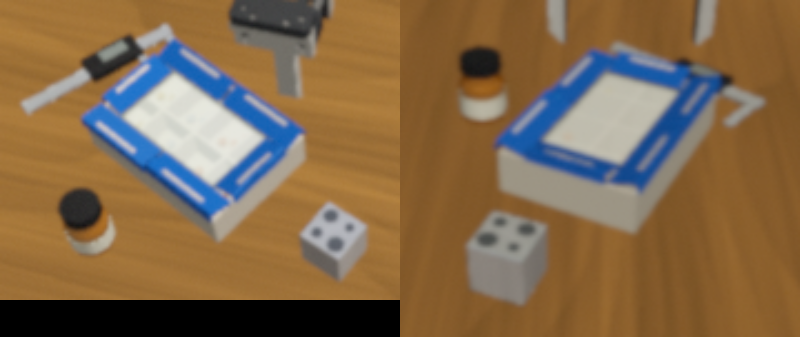

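The crop shows the case, turned about -25°, with its rim clips. In the scene crop the caliper lies at its upper left, the jar at lower left and the block at lower right. Next I'll move above the case, align with it and look from the wrist.

{"op": "step_arm", "data": {"plan": [{"dx": -0.34,"dz": -0.1,"claw": 1},{"dx": -0.34,"dz": -0.1,"claw": 1},{"dx": -0.34,"dz": -0.1,"claw": 1},{"dx": -0.33,"dz": -0.1,"claw": 1},{"rz": 0.09,"claw": 1},{"rz": 0.09,"claw": 1},{"rz": 0.09,"claw": 1},{"claw": 1},{"claw": 1},{"claw": 1}], "grip_force": 20}}

```text
$.plan[0]: bad value
```

```bash
cat >> h.py <<'E'
from scipy.spatial.transform import Rotation as Ro
def wrist():
    o=telemetry.get_obs(); p=viewer.camera("wrist"); T=np.array(p["tool_from_camera"])
    R=Ro.from_euler("xyz",o["eef_rot"]).as_matrix()
    def W(mask=None):
        C,u,v=cloud(p,mask); return (C@T[:3,:3].T+T[:3,3])@R.T+o["ee_pos"],u,v
    return o,p,W
E
python3 - <<'E'
from h import *
o,p,W=wrist(); save(p,"w1"); print(o["ee_pos"],o["eef_rot"],o["grip_width"],o["force"],o["time_s"],np.array(p["tool_from_camera"]).round(3).tolist())
P,u,v=W(blue(p["img"])); m=(P[:,2]>.035)&(P[:,2]<.07); P=P[m]
print(len(P),P.min(0),P.max(0),cv2.minAreaRect(P[:,:2].astype(np.float32)*1000))
for t in("jar","dapping_block","caliper","clip_far_left","clip_left","clip_near_left","clip_near_right","clip_right","clip_far_right"): print(t,viewer.recognise(t,p)[:2])
E
```

```text
[5.49984380e-01 9.78759666e-06 2.22444464e-01] [-3.14154549e+00 -3.79136576e-05  1.57076305e+00] 0.09406945295045273 [-0.09239607 -0.28029424 -0.64168888] 0.8 [[0.001, -0.97, -0.241, 0.069], [1.0, 0.001, 0.0, -0.001], [0.0, -0.241, 0.97, -0.162], [0.0, 0.0, 0.0, 1.0]]
6193 [ 0.44825208 -0.23344885  0.04321204] [ 0.64988636 -0.01536108  0.06025461] ((555.27587890625, -135.7142791748047), (205.05667114257812, 145.23248291015625), 65.08826446533203)
jar [{'rect': [402.8, 323.7, 448.5, 357.5], 'score': 0.66}]
dapping_block [{'rect': [372.6, 122.1, 434.1, 181.0], 'score': 0.79}, {'rect': [323.5, 215.7, 389.4, 260.9], 'score': 0.45}]
caliper [{'rect': [218.5, 323.4, 283.6, 366.6], 'score': 0.85}, {'rect': [324.4, 215.1, 390.7, 262.2], 'score': 0.55}]
clip_far_left [{'rect': [367.2, 249.1, 407.5, 296.1], 'score': 0.72}]
clip_left [{'rect': [325.2, 213.1, 389.5, 261.5], 'score': 0.9}]
clip_near_left [{'rect': [273.2, 204.5, 330.9, 283.4], 'score': 0.59}]
clip_near_right [{'rect': [246.0, 272.5, 292.7, 344.1], 'score': 0.69}]
clip_right [{'rect': [268.8, 332.0, 325.6, 360.3], 'score': 0.76}]
clip_far_right [{'rect': [327.1, 325.2, 372.2, 357.9], 'score': 0.86}]
```

View pics/w1.png

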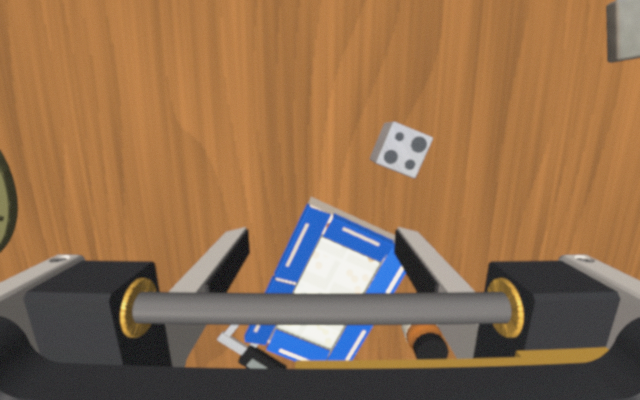

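The wrist view shows the case at (320,285), with the block at (403,148), the jar at (425,340) and the caliper at (250,345). The three views agree on a case centre of about (0.556,-0.135) and a yaw of -25°. The move was refused, perhaps because rows need all keys, so I'll resend it in full.

{"op": "step_arm", "data": {"plan": [{"dx": -0.34,"dy": 0,"dz": -0.1,"rx": 0,"ry": 0,"rz": 0,"claw": 1},{"dx": -0.34,"dy": 0,"dz": -0.1,"rx": 0,"ry": 0,"rz": 0,"claw": 1},{"dx": -0.34,"dy": 0,"dz": -0.1,"rx": 0,"ry": 0,"rz": 0,"claw": 1},{"dx": -0.33,"dy": 0,"dz": -0.1,"rx": 0,"ry": 0,"rz": 0,"claw": 1},{"dx": 0,"dy": 0,"dz": 0,"rx": 0,"ry": 0,"rz": 0.09,"claw": 1},{"dx": 0,"dy": 0,"dz": 0,"rx": 0,"ry": 0,"rz": 0.09,"claw": 1},{"dx": 0,"dy": 0,"dz": 0,"rx": 0,"ry": 0,"rz": 0.09,"claw": 1},{"dx": 0,"dy": 0,"dz": 0,"rx": 0,"ry": 0,"rz": 0,"claw": 1},{"dx": 0,"dy": 0,"dz": 0,"rx": 0,"ry": 0,"rz": 0,"claw": 1},{"dx": 0,"dy": 0,"dz": 0,"rx": 0,"ry": 0,"rz": 0,"claw": 1}], "grip_force": 20}}

```text
time_s: 2.3
ee_pos: [0.55, -0.1349, 0.2624]
eef_rot: [-3.142, 0.0, 1.15]
force: [0.3, -0.5, -0.7]
grip_width: 0.0172
grip_force: 0.0
```

Run:
```python
from h import *
o,p,W=wrist(); save(p,"w2"); print(o["ee_pos"],o["eef_rot"],o["grip_width"],o["force"],o["time_s"])
P,u,v=W(blue(p["img"])); m=(P[:,2]>.035)&(P[:,2]<.07); P=P[m]
r=cv2.minAreaRect(P[:,:2].astype(np.float32)*1000); print(len(P),r)
c=np.array([.556,-.135]); a=np.radians(-25); ex=np.array([np.cos(a),np.sin(a)]); ey=np.array([-ex[1],ex[0]])
for pn in("wrist","scene","side"):
    if pn!="wrist":
        P=np.load(pn+"_P.npy")
    X=(P[:,:2]-c)@ex; Y=(P[:,:2]-c)@ey
    print(pn,"x",np.percentile(X,[.5,99.5])*1e3,"y",np.percentile(Y,[.5,99.5])*1e3)
    for n,(x,y) in dict(fl=(65,51),l=(0,95),nl=(-65,51),nr=(-65,-51),r=(0,-95),fr=(65,-51)).items():
        k=np.hypot(X*1e3-x,Y*1e3-y)<7; print(n,k.sum(),np.median(P[k,2])*1e3 if k.any() else None)
```

```text
[ 0.55001235 -0.1349239   0.26243355] [-3.14157649e+00  2.90090116e-06  1.15015808e+00] 0.017228578129375307 [ 0.29411344 -0.49534254 -0.73898222] 2.3
7579 ((555.7920532226562, -135.9453582763672), (203.3510284423828, 144.676513671875), 64.4437484741211)
wrist x [-71.11383124  71.2894205 ] y [-101.04148052   99.63390288]
fl 48 57.00822404413098
l 55 57.1443738285389
nl 49 56.996301473001886
nr 45 57.25108035022622
r 37 54.912539611668755
fr 39 51.61060107351953
scene x [-65.53721635  75.87737605] y [-98.99067675 102.92631878]
fl 8 58.95093639011043
l 8 58.66745171206214
nl 0 None
nr 0 None
r 2 54.72127160781382
fr 8 52.868210424289074
side x [-73.42217623  69.27924339] y [-100.44223222  102.92720121]
fl 5 56.028660951581664
l 13 56.086377120933534
nl 9 57.214243859250786
nr 4 58.35103364445357
r 0 None
fr 2 51.49710304156269
```

View pics/w2.png

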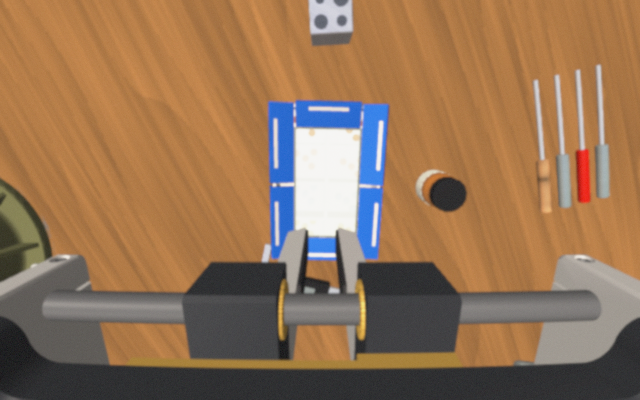

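The wrist view from above shows the case at (328,170), the jar at (440,190), the block at (330,20) and the caliper partly hidden. Five clips read about 57 mm (up), and far-right about 51 mm (apparently shut already). I'll go to far_left first.

{"op": "step_arm", "data": {"plan": [{"dx": 0.17,"dy": 0.24,"dz": 0.38,"rx": 0,"ry": 0,"rz": 0,"claw": 1},{"dx": 0.17,"dy": 0.24,"dz": 0.38,"rx": 0,"ry": 0,"rz": 0,"claw": 1},{"dx": 0.17,"dy": 0.24,"dz": 0.38,"rx": 0,"ry": 0,"rz": 0,"claw": 1},{"dx": 0,"dy": 0,"dz": 0.4,"rx": 0,"ry": 0,"rz": 0,"claw": 1},{"dx": 0,"dy": 0,"dz": 0.22,"rx": 0,"ry": 0,"rz": 0,"claw": 1},{"dx": 0,"dy": 0,"dz": 0,"rx": 0,"ry": 0,"rz": 0,"claw": 1},{"dx": 0,"dy": 0,"dz": 0,"rx": 0,"ry": 0,"rz": 0,"claw": 1}]}}

```text
time_s: 3.05
ee_pos: [0.6369, -0.1182, 0.0874]
eef_rot: [3.141, -0.0, 1.148]
force: [-0.1, 1.0, 1.6]
grip_width: 0.0005
grip_force: 0.0
```

{"op": "step_arm", "data": {"plan": [{"dx": 0,"dy": 0,"dz": 0.05,"rx": 0,"ry": 0,"rz": 0,"claw": 1},{"dx": 0,"dy": 0,"dz": 0.04,"rx": 0,"ry": 0,"rz": 0,"claw": 1},{"dx": 0,"dy": 0,"dz": 0.03,"rx": 0,"ry": 0,"rz": 0,"claw": 1},{"dx": 0,"dy": 0,"dz": 0.03,"rx": 0,"ry": 0,"rz": 0,"claw": 1},{"dx": 0,"dy": 0,"dz": 0,"rx": 0,"ry": 0,"rz": 0,"claw": 1}]}}

```text
time_s: 3.55
ee_pos: [0.6366, -0.1182, 0.0714]
eef_rot: [3.142, -0.0, 1.147]
force: [-0.0, -0.0, -0.7]
grip_width: 0.0004
grip_force: 0.0
```

{"op": "step_arm", "data": {"plan": [{"dx": 0,"dy": 0,"dz": 0.02,"rx": 0,"ry": 0,"rz": 0,"claw": 1},{"dx": 0,"dy": 0,"dz": 0.01,"rx": 0,"ry": 0,"rz": 0,"claw": 1},{"dx": 0,"dy": 0,"dz": 0,"rx": 0,"ry": 0,"rz": 0,"claw": 1}]}}

```text
time_s: 3.85
ee_pos: [0.6364, -0.1181, 0.0681]
eef_rot: [-3.141, 0.0, 1.147]
force: [-0.4, -0.4, 0.1]
grip_width: 0.0005
grip_force: 0.0
```

{"op": "step_arm", "data": {"plan": [{"dx": 0,"dy": 0,"dz": 0.01,"rx": 0,"ry": 0,"rz": 0,"claw": 1},{"dx": 0,"dy": 0,"dz": 0.01,"rx": 0,"ry": 0,"rz": 0,"claw": 1},{"dx": 0,"dy": 0,"dz": 0,"rx": 0,"ry": 0,"rz": 0,"claw": 1}]}}

```text
time_s: 4.15
ee_pos: [0.6367, -0.1181, 0.0672]
eef_rot: [3.141, -0.0, 1.147]
force: [-3.0, -0.2, 6.7]
grip_width: 0.0008
grip_force: 3.5
```

{"op": "step_arm", "data": {"plan": [{"dx": 0,"dy": 0,"dz": -0.3,"rx": 0,"ry": 0,"rz": 0,"claw": 1},{"dx": 0.23,"dy": -0.32,"dz": 0,"rx": 0,"ry": 0,"rz": 0,"claw": 1},{"dx": 0.23,"dy": -0.32,"dz": 0,"rx": 0,"ry": 0,"rz": 0,"claw": 1},{"dx": 0,"dy": 0,"dz": 0,"rx": 0,"ry": 0,"rz": 0,"claw": 1},{"dx": 0,"dy": 0,"dz": 0.15,"rx": 0,"ry": 0,"rz": 0,"claw": 1},{"dx": 0,"dy": 0,"dz": 0.07,"rx": 0,"ry": 0,"rz": 0,"claw": 1},{"dx": 0,"dy": 0,"dz": 0.04,"rx": 0,"ry": 0,"rz": 0,"claw": 1},{"dx": 0,"dy": 0,"dz": 0.02,"rx": 0,"ry": 0,"rz": 0,"claw": 1},{"dx": 0,"dy": 0,"dz": 0.02,"rx": 0,"ry": 0,"rz": 0,"claw": 1},{"dx": 0,"dy": 0,"dz": 0,"rx": 0,"ry": 0,"rz": 0,"claw": 1}]}}

```text
time_s: 5.15
ee_pos: [0.5971, -0.0506, 0.0671]
eef_rot: [-3.141, 0.001, 1.146]
force: [-5.5, -1.4, 10.1]
grip_width: 0.0006
grip_force: 4.9
```

```bash
cat > chk.py <<'E'
from h import *
o,p,W=wrist(); print(o["ee_pos"],o["time_s"],o["force"])
import sys
for pn in sys.argv[1:]:
    if pn=="wrist": P,u,v=W(blue(p["img"]))
    else:
        q=viewer.camera(pn); P,u,v=cloud(q,blue(q["img"]))
    P=P[(P[:,2]>.035)&(P[:,2]<.075)&(np.hypot(P[:,0]-.556,P[:,1]+.136)<.15)]
    r=cv2.minAreaRect(P[:,:2].astype(np.float32)*1000); print(pn,r)
    a=np.radians(-25.2); ex=np.array([np.cos(a),np.sin(a)]); ey=np.array([-ex[1],ex[0]])
    X=(P[:,:2]-[.5557,-.1357])@ex*1e3; Y=(P[:,:2]-[.5557,-.1357])@ey*1e3
    for n,(x,y) in dict(fl=(65,51),l=(0,95),nl=(-65,51),nr=(-65,-51),r=(0,-95),fr=(65,-51)).items():
        tx,ty=(7,30) if x else (30,7)
        k=(abs(X-x)<tx)&(abs(Y-y)<ty); print(n,k.sum(),(np.median(P[k,2])*1e3).round(1) if k.any() else None)
E
python3 chk.py side scene
```

```text
[ 0.5971234  -0.05056401  0.06711727] 5.15 [-5.48647412 -1.43918926 10.13136046]
side ((554.8043212890625, -134.07611083984375), (207.75465393066406, 144.8590850830078), 64.47955322265625)
fl 30 49.7
l 50 49.0
nl 54 57.3
nr 37 57.5
r 9 57.9
fr 0 None
scene ((560.6525268554688, -136.00428771972656), (206.8590087890625, 143.32647705078125), 64.9913330078125)
fl 59 51.4
l 38 49.9
nl 1 57.4
nr 2 54.2
r 27 56.8
fr 53 52.9
```

Far-left and left have clicked shut. On to near_left, then near_right.

{"op": "step_arm", "data": {"plan": [{"dx": 0,"dy": 0,"dz": -0.3,"rx": 0,"ry": 0,"rz": 0,"claw": 1},{"dx": -0.22,"dy": -0.33,"dz": 0,"rx": 0,"ry": 0,"rz": 0,"claw": 1},{"dx": -0.22,"dy": -0.33,"dz": 0,"rx": 0,"ry": 0,"rz": 0,"claw": 1},{"dx": 0,"dy": 0,"dz": 0,"rx": 0,"ry": 0,"rz": 0,"claw": 1},{"dx": 0,"dy": 0,"dz": 0.15,"rx": 0,"ry": 0,"rz": 0,"claw": 1},{"dx": 0,"dy": 0,"dz": 0.07,"rx": 0,"ry": 0,"rz": 0,"claw": 1},{"dx": 0,"dy": 0,"dz": 0.04,"rx": 0,"ry": 0,"rz": 0,"claw": 1},{"dx": 0,"dy": 0,"dz": 0.02,"rx": 0,"ry": 0,"rz": 0,"claw": 1},{"dx": 0,"dy": 0,"dz": 0.02,"rx": 0,"ry": 0,"rz": 0,"claw": 1},{"dx": 0,"dy": 0,"dz": 0,"rx": 0,"ry": 0,"rz": 0,"claw": 1}]}}

```text
time_s: 6.3
ee_pos: [0.5193, -0.0628, 0.0672]
eef_rot: [3.141, -0.0, 1.147]
force: [-3.9, 0.0, 6.9]
grip_width: 0.0003
grip_force: 3.5
```

{"op": "step_arm", "data": {"plan": [{"dx": 0,"dy": 0,"dz": -0.3,"rx": 0,"ry": 0,"rz": 0,"claw": 1},{"dx": -0.33,"dy": -0.01,"dz": 0,"rx": 0,"ry": 0,"rz": 0,"claw": 1},{"dx": -0.34,"dy": -0.01,"dz": 0,"rx": 0,"ry": 0,"rz": 0,"claw": 1},{"dx": -0.34,"dy": -0.01,"dz": 0,"rx": 0,"ry": 0,"rz": 0,"claw": 1},{"dx": 0,"dy": 0,"dz": 0,"rx": 0,"ry": 0,"rz": 0,"claw": 1},{"dx": 0,"dy": 0,"dz": 0.15,"rx": 0,"ry": 0,"rz": 0,"claw": 1},{"dx": 0,"dy": 0,"dz": 0.08,"rx": 0,"ry": 0,"rz": 0,"claw": 1},{"dx": 0,"dy": 0,"dz": 0.04,"rx": 0,"ry": 0,"rz": 0,"claw": 1},{"dx": 0,"dy": 0,"dz": 0.03,"rx": 0,"ry": 0,"rz": 0,"claw": 1},{"dx": 0,"dy": 0,"dz": 0,"rx": 0,"ry": 0,"rz": 0,"claw": 1}]}}

```text
time_s: 7.3
ee_pos: [0.4748, -0.1532, 0.0671]
eef_rot: [-3.141, -0.0, 1.147]
force: [-4.7, 3.6, 8.3]
grip_width: 0.0005
grip_force: 4.1
```

```bash
python3 chk.py side
```

```text
[ 0.47483282 -0.15317894  0.06712176] 7.3 [-4.69286408  3.59213403  8.25419382]
side ((555.6563110351562, -133.57664489746094), (205.7366943359375, 145.97630310058594), 64.90909576416016)
fl 32 49.5
l 75 49.1
nl 46 49.5
nr 14 49.4
r 27 55.2
fr 20 51.5
```

{"op": "step_arm", "data": {"plan": [{"dx": 0,"dy": 0,"dz": -0.3,"rx": 0,"ry": 0,"rz": 0,"claw": 1},{"dx": -0.23,"dy": 0.32,"dz": 0,"rx": 0,"ry": 0,"rz": 0,"claw": 1},{"dx": -0.23,"dy": 0.33,"dz": 0,"rx": 0,"ry": 0,"rz": 0,"claw": 1},{"dx": 0,"dy": 0,"dz": 0,"rx": 0,"ry": 0,"rz": 0,"claw": 1},{"dx": 0,"dy": 0,"dz": 0.15,"rx": 0,"ry": 0,"rz": 0,"claw": 1},{"dx": 0,"dy": 0,"dz": 0.07,"rx": 0,"ry": 0,"rz": 0,"claw": 1},{"dx": 0,"dy": 0,"dz": 0.04,"rx": 0,"ry": 0,"rz": 0,"claw": 1},{"dx": 0,"dy": 0,"dz": 0.02,"rx": 0,"ry": 0,"rz": 0,"claw": 1},{"dx": 0,"dy": 0,"dz": 0.02,"rx": 0,"ry": 0,"rz": 0,"claw": 1},{"dx": 0,"dy": 0,"dz": 0,"rx": 0,"ry": 0,"rz": 0,"claw": 1}]}}

```text
time_s: 8.4
ee_pos: [0.515, -0.222, 0.0672]
eef_rot: [3.141, -0.0, 1.147]
force: [-2.9, 1.8, 6.0]
grip_width: 0.0004
grip_force: 2.7
```

{"op": "step_arm", "data": {"plan": [{"dx": 0,"dy": 0,"dz": -0.3,"rx": 0,"ry": 0,"rz": 0,"claw": 1},{"dx": 0.22,"dy": 0.33,"dz": 0,"rx": 0,"ry": 0,"rz": 0,"claw": 1},{"dx": 0.21,"dy": 0.33,"dz": 0,"rx": 0,"ry": 0,"rz": 0,"claw": 1},{"dx": 0,"dy": 0,"dz": 0,"rx": 0,"ry": 0,"rz": 0,"claw": 1},{"dx": 0,"dy": 0,"dz": 0.15,"rx": 0,"ry": 0,"rz": 0,"claw": 1},{"dx": 0,"dy": 0,"dz": 0.07,"rx": 0,"ry": 0,"rz": 0,"claw": 1},{"dx": 0,"dy": 0,"dz": 0.04,"rx": 0,"ry": 0,"rz": 0,"claw": 1},{"dx": 0,"dy": 0,"dz": 0.02,"rx": 0,"ry": 0,"rz": 0,"claw": 1},{"dx": 0,"dy": 0,"dz": 0.02,"rx": 0,"ry": 0,"rz": 0,"claw": 1},{"dx": 0,"dy": 0,"dz": 0,"rx": 0,"ry": 0,"rz": 0,"claw": 1}]}}

```text
time_s: 9.4
ee_pos: [0.5926, -0.2105, 0.0673]
eef_rot: [3.141, 0.0, 1.146]
force: [-2.8, 0.0, 3.7]
grip_width: 0.0005
grip_force: 1.8
```

{"op": "step_arm", "data": {"plan": [{"dx": 0,"dy": 0,"dz": -0.4,"rx": 0,"ry": 0,"rz": 0,"claw": 1},{"dx": 0.17,"dy": -0.23,"dz": -0.4,"rx": 0,"ry": 0,"rz": 0,"claw": 1},{"dx": 0.17,"dy": -0.23,"dz": -0.4,"rx": 0,"ry": 0,"rz": 0,"claw": 1},{"dx": 0.17,"dy": -0.23,"dz": -0.4,"rx": 0,"ry": 0,"rz": 0,"claw": 1},{"dx": 0,"dy": 0,"dz": -0.4,"rx": 0,"ry": 0,"rz": 0,"claw": 1},{"dx": 0,"dy": 0,"dz": 0,"rx": 0,"ry": 0,"rz": 0,"claw": 1},{"dx": 0,"dy": 0,"dz": 0,"rx": 0,"ry": 0,"rz": 0,"claw": 1}]}}

```text
time_s: 10.1
ee_pos: [0.5509, -0.1355, 0.2671]
eef_rot: [3.14, -0.0, 1.147]
force: [0.0, -0.2, -1.0]
grip_width: 0.001
grip_force: 0.0
```

```bash
python3 chk.py wrist side scene
```

```text
[ 0.55094813 -0.13551518  0.26714869] 10.1 [ 0.01991942 -0.1616423  -1.02696982]
wrist ((555.4595947265625, -136.88258361816406), (204.3458709716797, 145.1077423095703), 64.70965576171875)
fl 289 49.2
l 327 49.1
nl 290 49.3
nr 240 49.4
r 1 49.6
fr 238 49.5
side ((555.4678344726562, -133.78707885742188), (207.0199737548828, 145.76626586914062), 64.67089080810547)
fl 29 49.7
l 71 49.1
nl 40 49.9
nr 29 49.9
r 20 49.8
fr 24 50.0
scene ((559.5560913085938, -136.03521728515625), (209.01470947265625, 144.66822814941406), 64.77061462402344)
fl 62 51.3
l 61 50.9
nl 4 50.2
nr 8 49.1
r 32 50.6
fr 53 51.4
```

All six clips read flat, and the case hasn't moved.

```bash
python3 -c "
from station import hand_in
print(hand_in())"
```

```text
the job is handed in; nothing more can be done
None
```

I pressed all six clip sections, and before hand-in the cameras read each one flat at about 50 mm with the case within about 1 mm of its start; the job is handed in, but no verdict was returned.

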